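# Clamp a glass slab in the coaxial-drive vice

## Task

Clamp the glass slab that stands in the small bench vice so that its upper edge can be ground. With the big lower knob (coarse) bring the near jaw (the one next to the knobs) up close to the glass, a few millimetres short and not touching it; then close the vice with the small upper knob (fine), which draws in the far jaw, until the brass indicator tab has popped out well over half way, which shows that the set force is reached, and stop before the jaw bottoms: more would crack the glass. Leave the slab upright in the vice and the things round it alone.

Things in the scene. Friction and masses are not known exactly. Their poses are not given: they have to be found in the camera images.
- vice: grey bench vice bolted down, 242 long, 84 wide (120 over its lugs). Origin: underside, on its mid-line. Its y axis is the clamping direction, from the drive head (upright knob axis at x = 0, y = -75; flat deck 46 above the table, y -113 to -43, x +-37) to the far jaw; z up. Both jaws (tops at 46) slide along y on ways 20 above the table, on which the glass stands
- coarse_knob (a joint): big lower knob, black, fluted, upright axis, 56 diameter, 28 high (50 to 78 above the table, 4 above the deck). Radians, 0 to 4, grows clockwise seen from above and drives the near jaw 10 mm per rad towards the glass (vice +y). Starts between 0 and 1.1. Stiff: about 0.35 N m; stays where left
- fine_knob (a joint): small upper knob, aluminium, fluted, coaxial above the coarse one, 29 diameter, 26 high (86 to 112 above the table, on a thin neck 8 high). Radians, 0 to 6, grows clockwise from above and draws the far jaw 2.5 mm per rad towards the near jaw (vice -y), pushing the glass before it. Starts wound back, at 0 to 0.2. About 0.05 N m; stays where left; turns independently of the coarse knob
- coarse_grip (a point): point on the knobs' axis at the height to grip the coarse knob: 70 above the table, 24 above the deck, 8 below the coarse knob's top. The fine knob's top is 42 above this point
- fine_grip (a point): point on the knobs' axis at the height to grip the fine knob: 102 above the table, 24 above the coarse knob's top, 10 below the fine knob's top
- near_jaw: near jaw, solid, grey with a cork face, between the drive head and the glass; 76 wide. It stands firm (up to 30 N) where the coarse knob leaves it. Origin: that of the vice when the coarse knob is at 0, and moves with the jaw
- near_face (a point): centre of the near jaw's cork face, 33 above the table; the face is square to the vice's y axis, 70 wide, 22 high, and looks along +y at the glass
- far_plate: cork-faced front plate of the far jaw, 74 wide, 24 high, 6 thick, held out on two pins by preloaded springs: it gives way only at the set clamping force, about 8 N, then yields up to 5 mm while the force grows to 10 N; there it bottoms and the force climbs steeply. Origin: that of the vice when the fine knob is at 0, and moves with the plate
- tab (a joint): brass indicator tab, 14 wide, 4.5 thick, in the top of the far jaw's block, 24 behind the plate's face. 0 = flush, in m. It stays flush until the clamping force reaches the set 8 N and the plate gives way; then it rises 2 mm per mm of yielding, so 5 mm per rad of the fine knob, to 10 mm when the plate bottoms
- slab: slab of thick greenish glass, 0.16 to 0.26 kg, standing on edge on the vice's ways: 76 along its x, 24 thick along its y (the clamping direction, same sense as the vice's y), 46 high. Origin: centre of its underside. Starts upright within 1.5 mm of the far jaw's plate, 13 to 26 from the near jaw
- jar_white_4: small glass jar with a white lid, 50 diameter, 80 high, loose beside the vice (bystander). Origin: underside centre
- glass_cutter: wheel glass cutter with a wooden shaft lying in front of the vice, 129 long, 12 thick, loose (bystander)

How it is judged:
By the outcome, as a careful person would: the job done as asked, in the order asked, and still so for the second after the job is handed in, with the robot touching nothing.
It also fails if it takes over 64 s, if anything falls off the work surface, if the arm or the gripper's body presses on something with over 40 N, if the wrist force passes 120 N, or if a joint passes its speed limit or range.

## Robot

A 6-joint arm with a two-finger parallel gripper is mounted at the origin on a cart in front of the work surface, level with it; the furniture and walls round the work are solid. World frame = base frame: x ahead of the robot, y to its left, z up, the work surface at z = 0. Lengths are in m, angles in degrees, forces in N, time in s.
With the tool pointing down it reaches from about 0.3 to 0.75 m from the base axis. Payload 8.5 kg.
Tool frame: the origin (TCP) lies midway between the tips of the shut fingers; the grasp point (between the pads) lies 19 mm behind it (env.grip_depth is the distance from the TCP to the grasp point, in m); x points along the fingers, y is the direction in which the jaws open and shut, and the axes are right-handed (so a half turn about x gives the same grasp; the last joint's range is limited). The gripper opens to 85 mm and grips with 20 to 120 N. Pads are 22 mm wide; open, the fingers measure 114 mm over their backs; the gripper's body (76 mm by 85 mm) begins 54 mm behind the grasp point. The pads swing forward as they close: fully open they stand 13 mm farther back than shut.
Start: joints at [-79.085, 21.807, 74.336, -0, 83.858, -12.336], TCP at [0.217, -0.505, 0.231] pointing down, gripper open.
Joint ranges: [-178.18, 178.18], [-50.72, 133.34], [12.68, 142.11], [-81.47, 261.47], [9.98, 163.14], [-165.26, 165.26]. Speed limits (degrees/s): [136.94, 136.94, 180, 180, 180, 180].

## Interface

Orientations are given as a 3x3 rotation matrix whose columns are the frame's x, y, z axes.
In Python, from rig import env gives the robot as it stands.
- The arm moves only by the tool play_rows, never from a script. Its arguments are lists of equal length, an entry for each row: "travel": the shift along the world's x, y, z in cm, a list of three; "rotation": the turn, a rotation vector about the world's x, y, z in rad, a list of three; "claw": the finger opening in cm, from 0 to 8.54. A call has 1 to 12 rows; each row shifts and turns the pose as measured when the row begins; what a row does not reach is not made up. A row lasts 1/12 s, in which the tool goes at most 41.7 mm and 7.16 degrees, less where a joint would pass 70% of its speed; a pose out of reach is approached as far as the arm can. A call is refused whole if a number of a shift passes 4.17 or a number of a turn 0.125, either way. A call with a gripper value outside its range is refused whole. The fingers move at their own pace and stop on an object; "squeeze" is the grip in N (left out, the last holds). Time passes only in rows, so rows that do not move let the fingers close. It gives the time, the measured TCP pose, the force and the opening at its end, in the units of the state.
- env.observe(): the state, without advancing time (a new reading comes with each control period).
- env.get_image(name): name is "side" or "top" or "wrist"; returns the picture (384x512x3 uint8, red, green, blue); there is no depth.
- env.camera_info(name): a dict with "vertical_fov" (degrees; the focal length in pixels is half the picture's height over the tangent of half this angle, whatever the lens; pixels are square), "cx", "cy" (the principal point, pixels), "eye" and "rotation" of the camera in the world. Camera axes: x right, y down, z forward; pixel columns grow to the right and rows downward; lengths in m; the calibration is good to about 2 mm. A picture is of the moment at which its call begins: read the wrist's pose just before it. camera_info takes no time and is no camera call; for the wrist camera it gives the pose at the moment of the call.
- env.close_job(): hands the job in, once; it reports no verdict.
The state is a dict: "time_s": time; "q": joint angles; "qvel": joint speeds; "joint_efforts": joint torques, N m; "position": TCP position; "tool_rot": TCP orientation; "ft_force": force on the tool from outside, world axes, zero at the start; "wrist_torque": the same for the moment, N m; "grip_width": finger opening in m.
Only numpy, scipy, OpenCV 4.12 (cv2) and the standard library are available. Lean on these libraries where they do the work, as an engineer would, in place of code of your own. Each camera call takes 0.05 s, during which the arm holds its last target.

## Working session

There is one attempt and no reset: what is moved stays moved. The work goes in short steps, Python scripts to look and compute and a tool call to move; the robot and the scene stay as the last step left them, time stands still between calls to the robot, and variables do not carry over. Pictures are saved under pics/ and viewed, and the job is handed in when it is done.

Besides the shell and the picture viewer there is one more tool, called after "Emit:" as name(argument=value, ...) on one line, values as JSON. play_rows: Moves the arm, as the interface text tells. Its arguments: {"type":"object","properties":{"travel":{"type":"array","items":{"type":"array","items":{"type":"number"}}},"rotation":{"type":"array","items":{"type":"array","items":{"type":"number"}}},"claw":{"type":"array","items":{"type":"number"}},"squeeze":{"type":"number"}},"required":["travel","rotation","claw"]}

```bash
ls; mkdir -p pics; python3 - <<'E'
from rig import env
import cv2
for n in ["side","top","wrist"]:
    print(n,env.camera_info(n))
    cv2.imwrite(f"pics/{n}0.png",env.get_image(n)[:,:,::-1])
print(env.observe(), env.grip_depth)
E
```

```text
pics
side {'vertical_fov': 42.80835700554084, 'cx': 258.7730010719933, 'cy': 195.2729817703382, 'eye': array([ 0.52000872, -0.78552205,  0.4353556 ]), 'rotation': array([[ 0.99883787, -0.0357799 ,  0.032291  ],
       [-0.04350775, -0.38111906,  0.92350167],
       [-0.02073608, -0.92383335, -0.38223285]])}
top {'vertical_fov': 47.84104240555445, 'cx': 253.93939410408643, 'cy': 191.65613528049275, 'eye': array([ 0.37848138, -0.00746655,  0.9404976 ]), 'rotation': array([[-0.00311317, -0.9851219 ,  0.17182886],
       [-0.99994971,  0.00470494,  0.00885719],
       [-0.00953386, -0.17179265, -0.985087  ]])}
wrist {'vertical_fov': 61.558060308589404, 'cx': 259.5767126111129, 'cy': 191.9026101899953, 'eye': array([ 0.27683558, -0.47953906,  0.37224359]), 'rotation': array([[ 0.39624017, -0.88688638, -0.23754217],
       [-0.91814487, -0.38329216, -0.10048442],
       [-0.00192979,  0.25791409, -0.96616593]])}
{'time_s': 0.15, 'q': array([-7.90841285e+01,  2.18325477e+01,  7.43713803e+01, -1.18101398e-03,
        8.38591543e+01, -1.23347790e+01]), 'qvel': array([-0.04272022, -0.1190813 , -0.15886021, -0.09228203,  0.02183534,
       -0.04300112]), 'joint_efforts': array([ 5.94248177e-04, -4.48626280e+01, -2.31344676e+01, -2.19652370e-04,
        3.81408507e-03, -1.32419908e-05]), 'position': array([ 0.21707352, -0.50510865,  0.23086964]), 'tool_rot': array([[-2.28615518e-04,  3.94756201e-01, -9.18785878e-01],
       [ 1.07718994e-03, -9.18785271e-01, -3.94756209e-01],
       [-9.99999394e-01, -1.07995430e-03, -2.15178836e-04]]), 'ft_force': array([ 0.12527893, -0.38626414,  0.19558978]), 'wrist_torque': array([ 0.0153905 , -0.01219512, -0.02473384]), 'grip_width': 0.08536754626544929} 0.0187
```

View pics/top0.png

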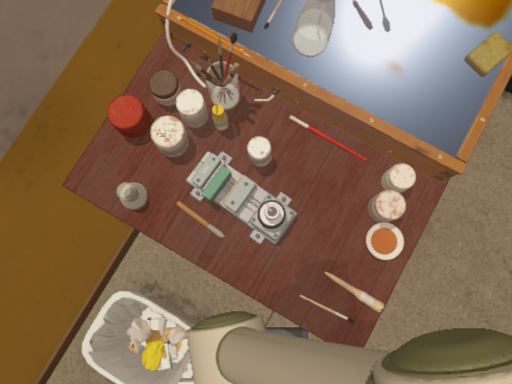

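View pics/side0.png

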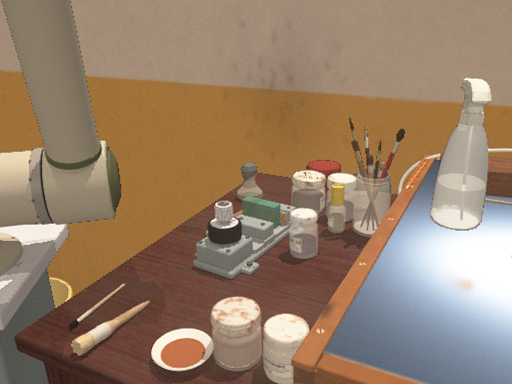

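View pics/wrist0.png

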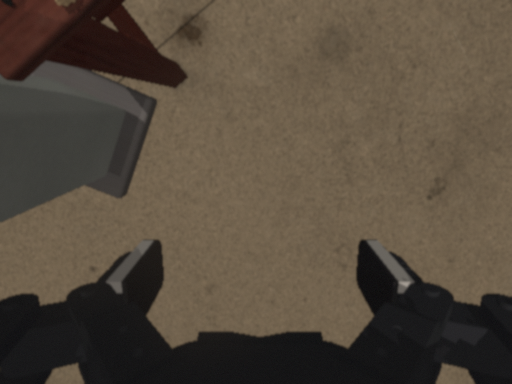

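The top view shows the vice from about (190,170) to (295,225). The knobs are near (272,213), the slab near (215,180) and the white jar near (260,150). I'll enlarge it.

```bash
python3 - <<'E'
import cv2
im=cv2.imread("pics/top0.png")[140:255,175:310]
cv2.imwrite("pics/top0c.png",cv2.resize(im,None,fx=5.9,fy=5.2*5.9/5.2*1.0 if 0 else 5,interpolation=cv2.INTER_CUBIC) if 0 else cv2.resize(im,None,fx=5,fy=5,interpolation=cv2.INTER_CUBIC))
im=cv2.imread("pics/side0.png")[175:285,185:325]
cv2.imwrite("pics/side0c.png",cv2.resize(im,None,fx=5,fy=5,interpolation=cv2.INTER_CUBIC))
E
```

```text
(no output)
```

View pics/top0c.png

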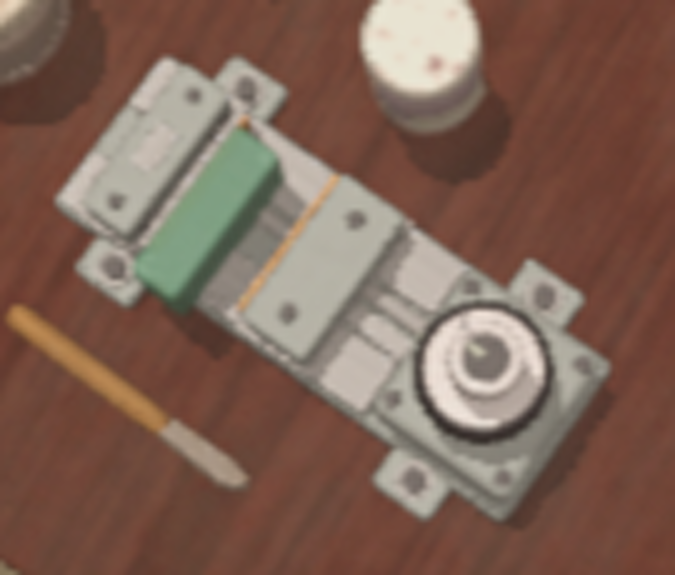

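View pics/side0c.png

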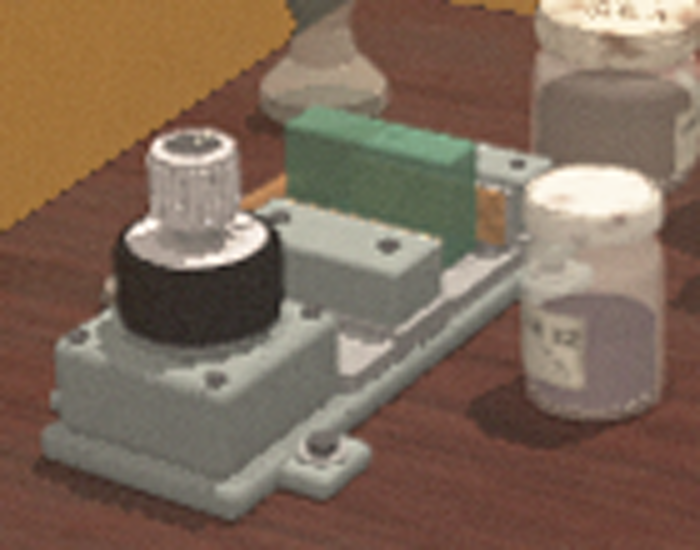

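```bash
cat > h.py <<'E'
import numpy as np, cv2
from rig import env
def K(n):
    i=env.camera_info(n); f=192/np.tan(np.radians(i['vertical_fov']/2)); return i,f
def p2w(n,px,z,info=None):
    i,f=info or K(n); d=i['rotation']@np.array([(px[0]-i['cx'])/f,(px[1]-i['cy'])/f,1.]); e=i['eye']
    return e+d*(z-e[2])/d[2]
def w2p(n,P,info=None):
    i,f=info or K(n); c=i['rotation'].T@(np.array(P)-i['eye']); return np.array([i['cx']+f*c[0]/c[2],i['cy']+f*c[1]/c[2]])
E
python3 - <<'E'
from h import *
c=lambda x,y:(175+(x+.5)/5-.5,140+(y+.5)/5-.5)
s=lambda x,y:(185+(x+.5)/5-.5,175+(y+.5)/5-.5)
for nm,p,z in [("fine",(487,356),.112),("coarse",(484,370),.078),("nj1",(340,178),.044),("nj2",(240,305),.044),
 ("s1",(243,128),.066),("s2",(280,158),.066),("s3",(178,300),.066),("s4",(140,265),.066),("deckR",(608,366),.046),("jar",(421,40),.08)]:
    print(nm,p2w("top",c(*p),z).round(4))
print("side fine",p2w("side",s(193,144),.112).round(4))
E
```

```text
fine [ 0.4854 -0.0347  0.112 ]
coarse [ 0.4841 -0.0346  0.078 ]
nj1 [0.5703 0.0245 0.044 ]
nj2 [0.5161 0.0664 0.044 ]
s1 [0.587 0.064 0.066]
s2 [0.5742 0.0486 0.066 ]
s3 [0.5149 0.09   0.066 ]
s4 [0.5296 0.1058 0.066 ]
deckR [ 0.4895 -0.0871  0.046 ]
jar [ 0.6204 -0.01    0.08  ]
side fine [ 0.4867 -0.0341  0.112 ]
```

Emit:
play_rows(travel=[[2.0,3.5,0],[2.0,3.5,0],[2.0,3.5,0],[2.0,3.5,0],[2.0,3.5,0],[2.0,3.5,0],[2.0,3.5,0],[2.0,3.5,0],[2.0,3.5,0],[2.0,3.5,0],[2.0,3.5,0],[2.0,3.5,0]], rotation=[[0,0,0.05],[0,0,0.05],[0,0,0.05],[0,0,0.05],[0,0,0.05],[0,0,0.05],[0,0,0.05],[0,0,0.05],[0,0,0.05],[0,0,0.05],[0,0,0],[0,0,0]], claw=[8.5,8.5,8.5,8.5,8.5,8.5,8.5,8.5,8.5,8.5,8.5,8.5])

```text
time_s: 1.15
position: [0.4567, -0.0734, 0.2278]
tool_rot: [[-0.003, 0.794, -0.607], [0.003, -0.607, -0.794], [-1.0, -0.004, -0.0]]
ft_force: [0.9, -0.6, -0.4]
grip_width: 0.0851
```

Emit:
play_rows(travel=[[2.0,2.7,0],[0.8,1.2,0],[0,0,0]], rotation=[[0,0,0],[0,0,0],[0,0,0]], claw=[8.5,8.5,8.5])

```text
time_s: 1.4
position: [0.4872, -0.0257, 0.2273]
tool_rot: [[-0.003, 0.799, -0.601], [0.004, -0.601, -0.799], [-1.0, -0.005, -0.001]]
ft_force: [-1.4, 0.1, -0.7]
grip_width: 0.0853
```

```bash
python3 - <<'E'
from h import *
import pickle
o=env.observe();i=K("wrist");im=env.get_image("wrist")[:,:,::-1]
pickle.dump((i,o),open("w1.pkl","wb"));print(o['position'],o['q'],o['ft_force'])
cv2.imwrite("pics/w1.png",im);cv2.imwrite("pics/w1b.png",cv2.resize(im,None,fx=1.5,fy=1.5,interpolation=cv2.INTER_CUBIC))
E
```

```text
[ 0.48724403 -0.0257016   0.22728965] [-17.0450821   15.85612914  84.07860993   0.1693611   80.31943715
  19.8600669 ] [-1.37940149  0.08902931 -0.7341037 ]
```

View pics/w1b.png

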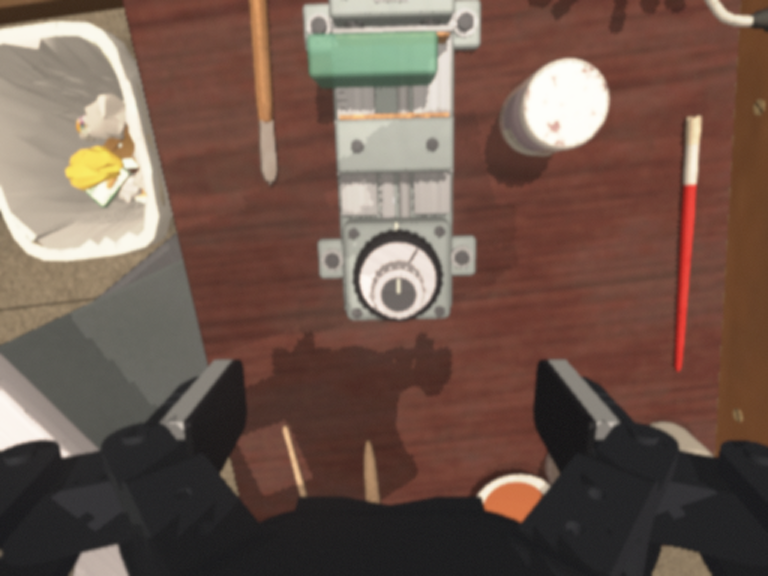

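```bash
python3 - <<'E'
import cv2
im=cv2.imread("pics/w1.png")
cv2.imwrite("pics/w1c.png",cv2.resize(im[0:120,190:330],None,fx=5,fy=5,interpolation=cv2.INTER_CUBIC))
cv2.imwrite("pics/w1d.png",cv2.resize(im[130:220,210:320],None,fx=6,fy=6,interpolation=cv2.INTER_CUBIC))
E
```

```text
(no output)
```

View pics/w1c.png

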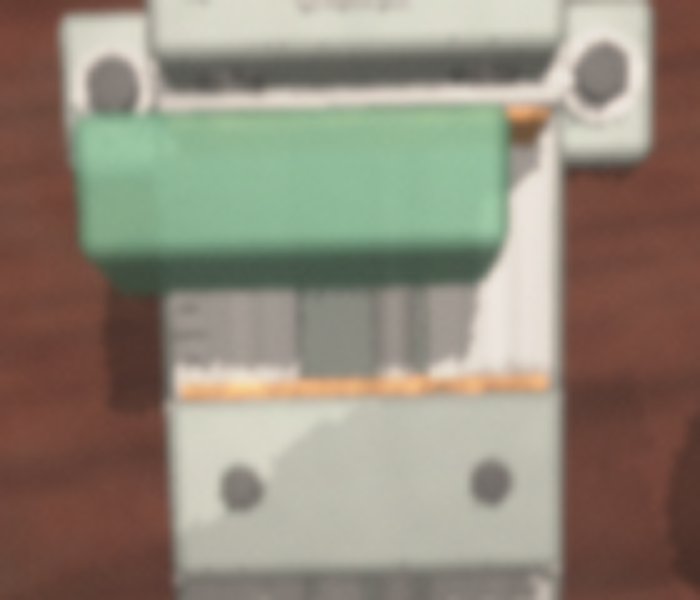

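View pics/w1d.png

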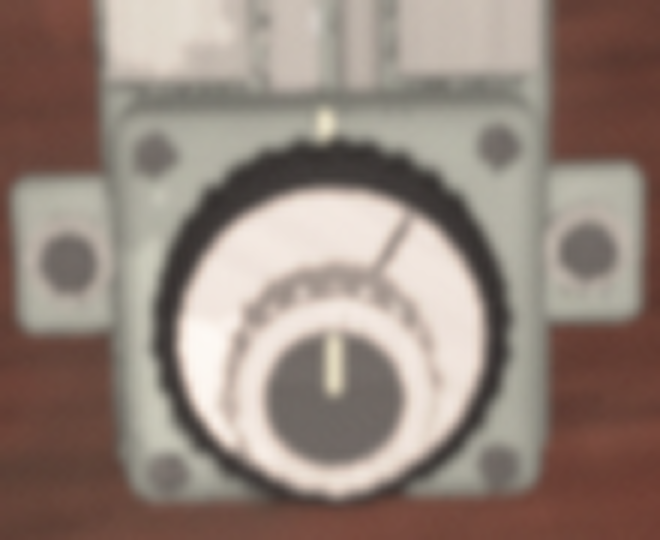

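```bash
python3 - <<'E'
from h import *
import pickle
i,o=pickle.load(open("w1.pkl","rb"))
c=lambda x,y:(190+(x+.5)/5-.5,(y+.5)/5-.5)
d=lambda x,y:(210+(x+.5)/6-.5,130+(y+.5)/6-.5)
W=lambda p,z:p2w("wrist",p,z,i)
P={}
for nm,p,z in [("fine",d(333,398),.112),("coarse",d(333,332),.078),("cpt1",d(412,213),.078),("cpt2",d(374,272),.078),("idx",d(325,125),.046),
 ("njL",c(180,382),.044),("njR",c(548,374),.044),("sTL",c(85,252),.066),("sTR",c(505,245),.066),("sBL",c(130,289),.02),("sBR",c(488,282),.02),("sFL",c(78,118),.066),("sFR",c(505,108),.066),("fpR",c(548,107),.044),("dL",d(128,480),.046),("dR",d(542,480),.046)]:
    P[nm]=W(p,z)
ax=(P['fine'])[:2]
v=P['njR']-P['njL'];print("yaw nj",np.degrees(np.arctan2(v[1],v[0])),"slab",[np.degrees(np.arctan2(*(P[b]-P[a])[1::-1])) for a,b in(("sTL","sTR"),("sBL","sBR"),("sFL","sFR"))])
yaw=np.radians(-36.5);R=np.array([[np.cos(yaw),np.sin(yaw)],[-np.sin(yaw),np.cos(yaw)]])
for k,p in P.items(): print(k,p[:2].round(4),(R@(p[:2]-ax)*1e3+[0,-75]).round(1))
E
```

```text
yaw nj -35.69435264231724 slab [np.float64(-36.00984256227357), np.float64(-35.84439453997349), np.float64(-35.700051562340846)]
fine [ 0.4863 -0.0334] [  0. -75.]
coarse [ 0.4872 -0.0327] [  0.4 -73.9]
cpt1 [ 0.5079 -0.0249] [ 12.4 -55.3]
cpt2 [ 0.4979 -0.0289] [  6.7 -64.4]
idx [ 0.503  -0.0098] [ -0.6 -46.1]
njL [0.5161 0.0686] [-36.7  24.7]
njR [0.5729 0.0278] [33.3 25.7]
sTL [0.5168 0.0924] [-50.3  44.3]
sTR [0.576  0.0495] [22.8 45. ]
sBL [0.5182 0.0917] [-48.7  44.6]
sBR [0.5767 0.0495] [23.4 45.4]
sFL [0.5293 0.1096] [-50.4  65.5]
sFR [0.5885 0.0671] [22.4 66.6]
fpR [0.5994 0.0655] [32.1 71.7]
dL [ 0.4382 -0.0391] [ -35.3 -108.2]
dR [ 0.4963 -0.0824] [  37.2 -108.5]
```

Emit:
play_rows(travel=[[-0.1,-0.4,-0.8],[0,-0.4,-0.8],[0,0,-0.8],[0,0,-0.8],[0,0,-0.8],[0,0,-0.8],[0,0,-0.8],[0,0,-0.8],[0,0,-0.8],[0,0,-0.8],[0,0,0]], rotation=[[0,0,0.113],[0,0,0.113],[0,0,0.113],[0,0,0.113],[0,0,0.113],[0,0,0.113],[0,0,0.113],[0,0,0.113],[0,0,0.113],[0,0,0.113],[-0.004,-0.003,0]], claw=[8.5,8.5,8.5,8.5,8.5,8.5,8.5,8.5,8.5,8.5,8.5])

```text
time_s: 2.37
position: [0.4791, -0.047, 0.1435]
tool_rot: [[-0.004, 0.864, 0.503], [-0.007, 0.503, -0.864], [-1.0, -0.007, 0.004]]
ft_force: [-0.6, 0.0, -0.3]
grip_width: 0.0851
```

Emit:
play_rows(travel=[[0.7,1.3,0],[0,0,0]], rotation=[[0.007,-0.004,0],[0,0,0]], claw=[8.5,8.5])

```text
time_s: 2.53
position: [0.4858, -0.035, 0.1439]
tool_rot: [[-0.0, 0.869, 0.495], [0.0, 0.495, -0.869], [-1.0, -0.0, -0.001]]
ft_force: [-0.9, 0.4, -0.2]
grip_width: 0.085
```

Emit:
play_rows(travel=[[0,0.1,-2.0],[0,0,-2.0],[0,0,-2.0],[0,0,-1.5],[0,0,-1.0],[0,0,0]], rotation=[[0,0,0],[0,0,0],[0,0,0],[0,0,0],[0,0,0],[0,0,0]], claw=[8.5,8.5,8.5,8.5,8.5,8.5])

```text
time_s: 3.03
position: [0.4882, -0.0345, 0.0598]
tool_rot: [[0.009, 0.877, 0.48], [-0.003, 0.48, -0.877], [-1.0, 0.007, 0.007]]
ft_force: [-0.8, -1.2, 0.1]
grip_width: 0.0848
```

```bash
python3 - <<'E'
from h import *
o=env.observe();print(o['position'],o['tool_rot'][:,0],o['ft_force'],o['q'])
im=env.get_image("wrist")[:,:,::-1]
cv2.imwrite("pics/w2.png",cv2.resize(im,None,fx=1.5,fy=1.5))
im=env.get_image("side")[150:300,150:350,::-1]
cv2.imwrite("pics/s2.png",cv2.resize(im,None,fx=4,fy=4))
E
```

```text
[ 0.48820701 -0.0344828   0.05975008] [ 0.00891253 -0.00253881 -0.99995706] [-0.7661767  -1.24286767  0.06326464] [-1.79416024e+01  2.75800928e+01  9.82670978e+01  2.34934331e-02
  5.36221768e+01 -4.66336890e+01]
```

View pics/w2.png

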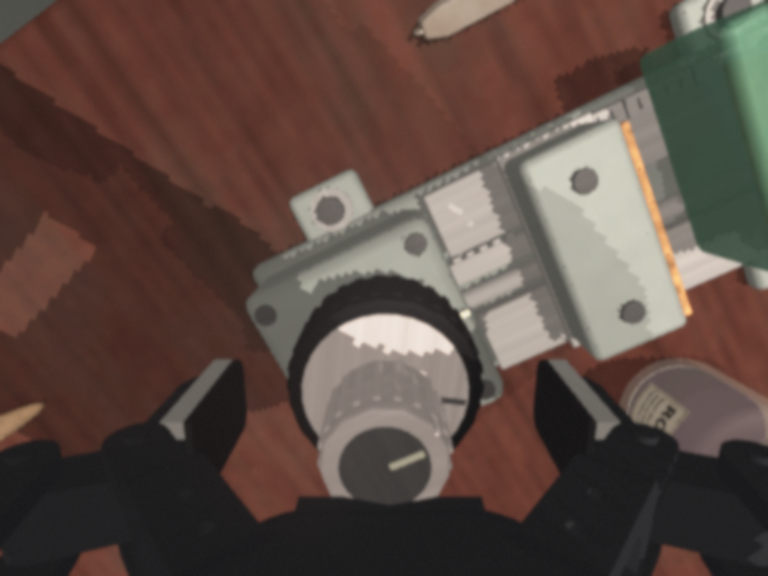

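View pics/s2.png

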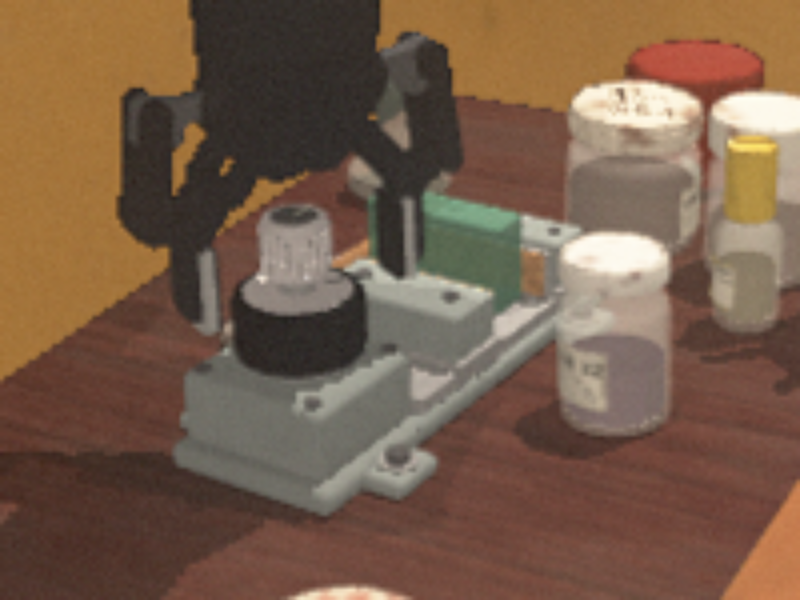

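Emit:
play_rows(travel=[[-0.2,0.05,-0.6],[0,0,-0.4],[0,0,0]], rotation=[[0.0025,0.009,0],[0,0,0],[0,0,0]], claw=[8.5,8.5,8.5])

```text
time_s: 3.38
position: [0.4883, -0.0346, 0.0531]
tool_rot: [[0.006, 0.878, 0.479], [-0.002, 0.479, -0.878], [-1.0, 0.005, 0.005]]
ft_force: [-0.3, 1.0, 0.1]
grip_width: 0.0849
```

Emit:
play_rows(travel=[[-0.3,0.1,-0.4],[0,0,0]], rotation=[[0.002,0.008,0],[0,0,0]], claw=[8.5,8.5])

```text
time_s: 3.55
position: [0.4853, -0.0336, 0.0493]
tool_rot: [[-0.001, 0.878, 0.479], [-0.0, 0.479, -0.878], [-1.0, -0.001, -0.0]]
ft_force: [0.4, 0.2, -0.3]
grip_width: 0.0846
```

Centred and level. Now I'll close on the coarse knob.

Emit:
play_rows(travel=[[0,0,0],[0,0,0],[0,0,0],[0,0,0],[0,0,0],[0,0,0]], rotation=[[0,0,0],[0,0,0],[0,0,0],[0,0,0],[0,0,0],[0,0,0]], claw=[5.0,5.0,5.0,5.0,5.0,5.0], squeeze=70)

```text
time_s: 4.05
position: [0.486, -0.0333, 0.0501]
tool_rot: [[0.001, 0.878, 0.479], [-0.0, 0.479, -0.878], [-1.0, 0.001, 0.001]]
ft_force: [-0.3, -1.0, -0.0]
grip_width: 0.0544
```

```bash
python3 - <<'E'
from h import *
o=env.observe();print(o['position'],o['tool_rot'][:,0],o['ft_force'],o['wrist_torque'],o['q'],o['grip_width'])
E
```

```text
[ 0.4859725  -0.03330925  0.050134  ] [ 9.83894929e-04 -1.79700496e-04 -9.99999500e-01] [-0.30176568 -0.99918358 -0.00117925] [ 0.07695896 -0.01359207  0.01403718] [-1.78834909e+01  2.84650344e+01  9.88668780e+01  9.45530378e-03
  5.26112769e+01 -4.64779055e+01] 0.05441291242856249
```

Emit:
play_rows(travel=[[0,0,0],[0,0,0],[0,0,0],[0,0,0],[0,0,0],[0,0,0]], rotation=[[0,0,-0.08],[0,0,-0.08],[0,0,-0.08],[0,0,-0.08],[0,0,-0.08],[0,0,-0.08]], claw=[5.0,5.0,5.0,5.0,5.0,5.0])

```text
time_s: 4.55
position: [0.4863, -0.0332, 0.0501]
tool_rot: [[0.001, 1.0, 0.004], [-0.002, 0.004, -1.0], [-1.0, 0.001, 0.002]]
ft_force: [0.8, -0.8, -0.3]
grip_width: 0.0541
```

Emit:
play_rows(travel=[[0,0,0],[0,0,0],[0,0,0],[0,0,0],[0,0,0],[0,0,0],[0,0,0],[0,0,0],[0,0,0],[0,0,0]], rotation=[[0,0,-0.08],[0,0,-0.08],[0,0,-0.08],[0,0,-0.08],[0,0,-0.08],[0,0,-0.08],[0,0,-0.08],[0,0,-0.08],[0,0,-0.08],[0,0,-0.08]], claw=[5.0,5.0,5.0,5.0,5.0,5.0,5.0,5.0,5.0,5.0])

```text
time_s: 5.38
position: [0.4868, -0.0335, 0.0502]
tool_rot: [[-0.001, 0.674, -0.738], [-0.004, -0.738, -0.674], [-1.0, 0.002, 0.003]]
ft_force: [0.8, -0.7, -1.0]
grip_width: 0.054
```

```bash
python3 - <<'E'
from h import *
import pickle
o=env.observe();i=K("wrist");print(o['position'],o['tool_rot'][:,0],o['ft_force'],o['wrist_torque'],o['q'][5])
im=env.get_image("wrist")[:,:,::-1];pickle.dump((i,o),open("w3.pkl","wb"))
cv2.imwrite("pics/w3.png",im)
cv2.imwrite("pics/w3b.png",cv2.resize(im,None,fx=1.5,fy=1.5))
E
```

```text
[ 0.4867752  -0.03349138  0.05016313] [-9.22604675e-04 -3.65488800e-03 -9.99992895e-01] [ 0.78723975 -0.69346566 -1.0155005 ] [0.06555166 0.04190343 0.32297242] 30.006298714095486
```

View pics/w3b.png

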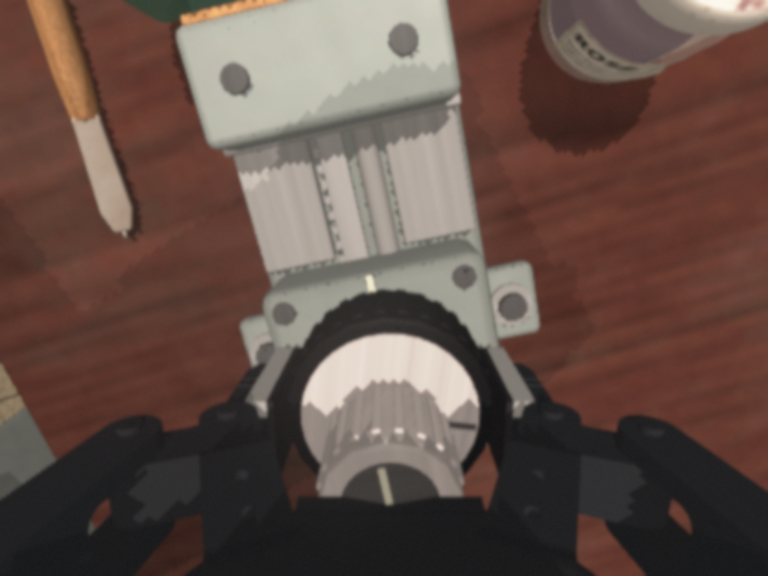

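```bash
python3 - <<'E'
from h import *
import pickle
i,o=pickle.load(open("w3.pkl","rb"))
ax=np.array([.4862,-.0336]);yaw=np.radians(-36);R=np.array([[np.cos(yaw),np.sin(yaw)],[-np.sin(yaw),np.cos(yaw)]])
for n,p,z in [("cork",(185,19),.044),("cork2",(280,3),.044),("rearL",(208,147),.046),("rearR",(458,98),.046),("idx",(369,283),.046),("ptr",(474,427),.078),("ptr2",(450,424),.078),("gl",(140,5),.02),("gl2",(165,15),.02)]:
    P=p2w("wrist",((p[0]+.5)/1.5-.5,(p[1]+.5)/1.5-.5),z,i); print(n,(R@(P[:2]-ax)*1e3+[0,-75]).round(1))
E
python3 - <<'E'
import cv2
im=cv2.imread("pics/w3.png")[0:80,70:200]
cv2.imwrite("pics/w3c.png",cv2.resize(im,None,fx=6,fy=6,interpolation=cv2.INTER_CUBIC))
E
```

```text
cork [-34.3  36.7]
cork2 [-7.8 35.3]
rearL [-37.4   2.9]
rearR [35.5  1.6]
idx [ -0.4 -46. ]
ptr [ 21.5 -82. ]
ptr2 [ 15.4 -79.8]
gl [-54.8  51.1]
gl2 [-47.9  46.8]
```

View pics/w3c.png

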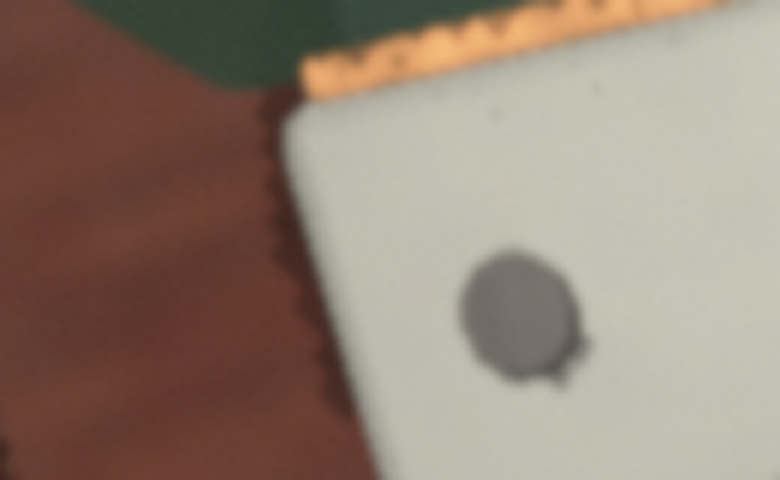

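Emit:
play_rows(travel=[[0,0,0],[0,0,0],[0,0,0],[0,0,0]], rotation=[[0,0,-0.08],[0,0,-0.08],[0,0,-0.08],[0,0,0]], claw=[5.0,5.0,5.0,5.0])

```text
time_s: 5.77
position: [0.4868, -0.0336, 0.0501]
tool_rot: [[-0.002, 0.472, -0.881], [-0.003, -0.881, -0.472], [-1.0, 0.002, 0.003]]
ft_force: [-0.3, -0.3, 0.1]
grip_width: 0.0545
```

```bash
python3 - <<'E'
from h import *
o=env.observe();print(o['position'],np.degrees(np.arctan2(o['tool_rot'][1,1],o['tool_rot'][0,1])),o['ft_force'],o['wrist_torque'])
for n in("side","top"):
    im=env.get_image(n)[:,:,::-1]; cv2.imwrite(f"pics/{n}4.png",im)
im=cv2.imread("pics/top4.png")[150:220,185:275];cv2.imwrite("pics/top4c.png",cv2.resize(im,None,fx=7,fy=7,interpolation=cv2.INTER_CUBIC))
im=cv2.imread("pics/side4.png")[175:275,195:325];cv2.imwrite("pics/side4c.png",cv2.resize(im,None,fx=6,fy=6,interpolation=cv2.INTER_CUBIC))
E
```

```text
[ 0.48684521 -0.03361714  0.05012743] -61.807740406393904 [-0.29616858 -0.29889651  0.08164353] [ 0.13057087  0.04804773 -0.38540119]
```

View pics/top4c.png

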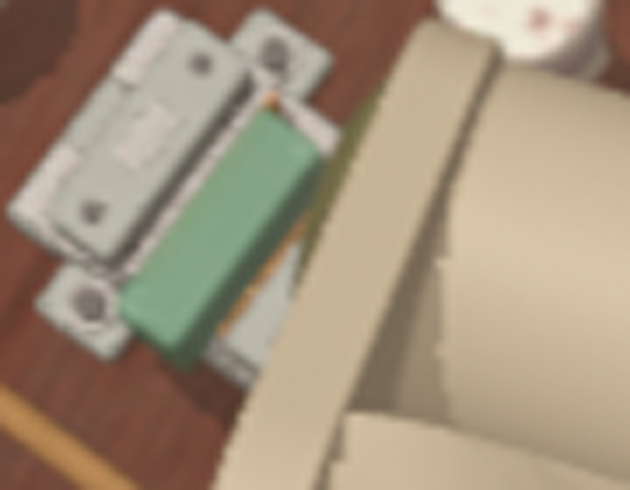

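View pics/side4c.png

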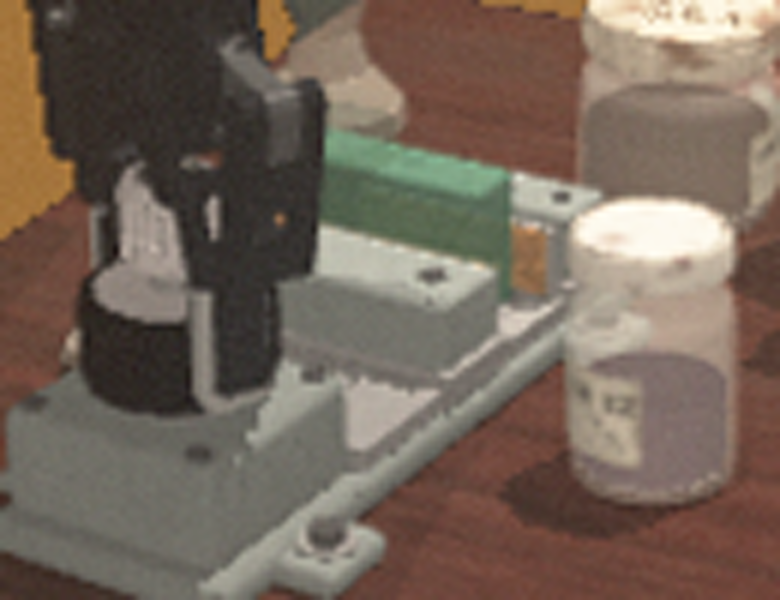

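Emit:
play_rows(travel=[[0,0,0],[0,0,0],[0,0,0],[0,0,1.0],[0,0,3.0],[0,0,3.5],[0,0,3.5],[0,0,3.5],[0,0,1.5],[0,0,0]], rotation=[[0,0,0],[0,0,0],[0,0,0],[0,0,0],[0,0,0],[0,0,0.1],[0,0,0.1],[0,0,0.1],[0,0,0.1],[0,0,0]], claw=[8.5,8.5,8.5,8.5,8.5,8.5,8.5,8.5,8.5,8.5])

```text
time_s: 6.7
position: [0.4844, -0.033, 0.2171]
tool_rot: [[-0.004, 0.802, -0.598], [-0.009, -0.598, -0.802], [-1.0, 0.002, 0.01]]
ft_force: [-0.1, 0.3, 0.6]
grip_width: 0.0849
```

```bash
cat > look.py <<'E'
from h import *
import pickle,sys
n=sys.argv[1]
o=env.observe();i=K("wrist");im=env.get_image("wrist")[:,:,::-1];pickle.dump((i,o),open(n+".pkl","wb"))
print(o['position'],o['tool_rot'][:,0],o['ft_force'],o['q'],o['time_s'])
cv2.imwrite(f"pics/{n}.png",im);cv2.imwrite(f"pics/{n}b.png",cv2.resize(im,None,fx=1.5,fy=1.5))
E
python3 look.py w5
```

```text
[ 0.48439174 -0.03295574  0.21706939] [-0.00431736 -0.00870423 -0.9999528 ] [-0.11842459  0.29038621  0.57572541] [-17.59697239  16.12665521  85.48638982  -0.56149737  78.47251747
  19.22642482] 6.7
```

View pics/w5b.png

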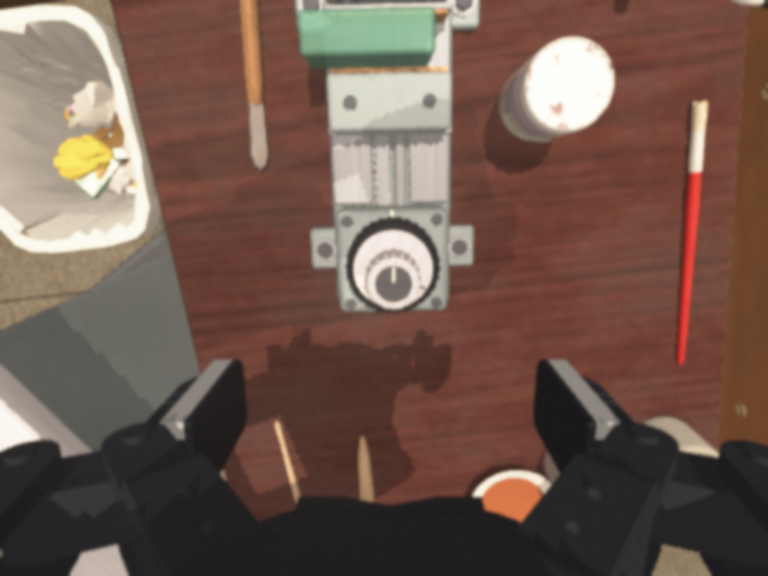

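Emit:
play_rows(travel=[[1.6,2.2,0],[1.6,2.2,0],[0,0,0]], rotation=[[0.008,-0.004,0],[0,0,0],[0,0,0]], claw=[8.5,8.5,8.5])

```text
time_s: 7.0
position: [0.5158, 0.012, 0.213]
tool_rot: [[-0.005, 0.793, -0.61], [0.001, -0.61, -0.793], [-1.0, -0.004, 0.002]]
ft_force: [-0.7, -0.5, -0.4]
grip_width: 0.0851
```

```bash
python3 look.py w6; python3 - <<'E'
import cv2
im=cv2.imread("pics/w6.png")[20:210,160:360]
cv2.imwrite("pics/w6c.png",cv2.resize(im,None,fx=3.1,fy=3.1,interpolation=cv2.INTER_CUBIC))
E
```

```text
[0.51583221 0.01196135 0.21300411] [-4.90010823e-03  8.18200671e-04 -9.99987660e-01] [-0.65258088 -0.51655185 -0.44828735] [-1.18288879e+01  1.93668001e+01  8.13272654e+01 -1.18632872e-02
  7.95903391e+01  2.57318852e+01] 7.0
```

View pics/w6c.png

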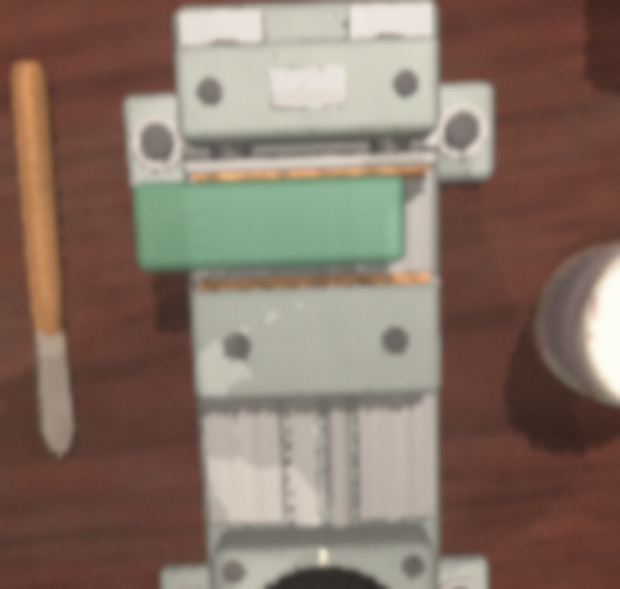

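```bash
python3 - <<'E'
import cv2
im=cv2.imread("pics/w6.png")[65:125,195:305]
cv2.imwrite("pics/w6d.png",cv2.resize(im,None,fx=7,fy=7,interpolation=cv2.INTER_CUBIC))
E
```

```text
(no output)
```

View pics/w6d.png

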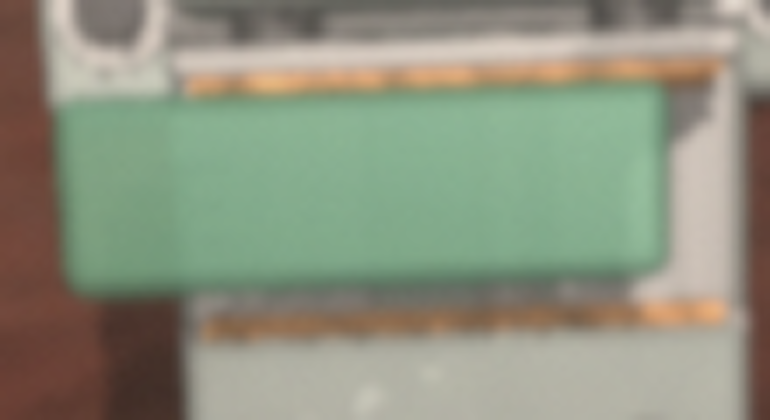

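```bash
python3 - <<'E'
from h import *
import pickle
i,o=pickle.load(open("w6.pkl","rb"));print(i[0]['eye'])
ax=np.array([.4862,-.0336]);yaw=np.radians(-36);R=np.array([[np.cos(yaw),np.sin(yaw)],[-np.sin(yaw),np.cos(yaw)]])
e=i[0]['eye'][:2];print("eye",(R@(e-ax)*1e3+[0,-75]).round(1))
for n,p,z in [("cork",(210,318),.044),("cork2",(720,301),.044),("corkB",(210,340),.044),("cB2",(720,322),.044),("sN",(80,297),.066),("sN2",(300,292),.066),("sN3",(640,277),.066),("sF",(60,100),.066),("sF3",(655,84),.066),("fp",(190,95),.044),("fp2",(715,78),.044)]:
    P=p2w("wrist",(195+(p[0]+.5)/7-.5,65+(p[1]+.5)/7-.5),z,i); print(n,(R@(P[:2]-ax)*1e3+[0,-75]).round(1))
E
```

```text
[0.55615839 0.0634663  0.35430031]
eye [-0.5 44.6]
cork [-34.8  41.1]
cork2 [33.1 41.5]
corkB [-35.   38.2]
cB2 [33.1 38.8]
sN [-48.3  44.3]
sN2 [-21.1  44.2]
sN3 [20.9 44.9]
sF [-49.2  67.3]
sF3 [22.8 67.3]
fp [-35.9  69.3]
fp2 [32.3 69.6]
```

Emit:
play_rows(travel=[[-1.0,-1.5,0],[-1.0,-1.5,0],[-1.0,-1.5,0],[0,0,0],[0,0,0],[0,0,0],[0,0,0],[0,0,-1.0],[0,0,-1.0],[0,0,-1.0],[0,0,-1.0],[0,0,-1.0]], rotation=[[0,-0.005,0.12],[0,0,0.12],[0,0,0.12],[0,0,0.12],[0,0,0.12],[0,0,0.12],[0,0,0.12],[0,0,0.12],[0,0,0.12],[0,0,0.12],[0,0,0.12],[0,0,0.12]], claw=[8.5,8.5,8.5,8.5,8.5,8.5,8.5,8.5,8.5,8.5,8.5,8.5])

```text
time_s: 8.05
position: [0.4737, -0.0405, 0.1476]
tool_rot: [[-0.019, 0.676, 0.737], [-0.014, 0.736, -0.676], [-1.0, -0.023, -0.004]]
ft_force: [1.5, -0.2, 0.5]
grip_width: 0.0852
```

Emit:
play_rows(travel=[[1.2,0.7,0],[0,0,0],[0,0,-1.0],[0,0,0]], rotation=[[0.014,-0.019,0.1],[0,0,0.1],[0,0,0],[0,0,0]], claw=[8.5,8.5,8.5,8.5])

```text
time_s: 8.38
position: [0.481, -0.0344, 0.1307]
tool_rot: [[-0.011, 0.509, 0.861], [0.003, 0.861, -0.509], [-1.0, -0.003, -0.011]]
ft_force: [-1.1, -0.3, -0.0]
grip_width: 0.0848
```

Emit:
play_rows(travel=[[0.5,0.05,-1.0],[0,0,-1.0],[0,0,-1.0],[0,0,-1.0],[0,0,0],[0,0,0]], rotation=[[-0.003,-0.011,0],[0,0,0],[0,0,0],[0,0,0],[0,0,0],[0,0,0]], claw=[6.0,6.0,6.0,6.0,6.0,6.0])

```text
time_s: 8.88
position: [0.4823, -0.0358, 0.0871]
tool_rot: [[-0.007, 0.518, 0.855], [0.001, 0.855, -0.518], [-1.0, -0.003, -0.007]]
ft_force: [0.1, 0.0, 0.2]
grip_width: 0.06
```

Emit:
play_rows(travel=[[0.4,0.2,-0.3],[0,0,0]], rotation=[[-0.001,-0.007,0],[0,0,0]], claw=[6.0,6.0])

```text
time_s: 9.05
position: [0.4864, -0.0341, 0.0844]
tool_rot: [[0.001, 0.52, 0.854], [-0.0, 0.854, -0.52], [-1.0, 0.0, 0.001]]
ft_force: [-0.7, -1.2, -0.5]
grip_width: 0.0601
```

```bash
python3 look.py w7
```

```text
[ 0.48638599 -0.03407964  0.08443372] [ 6.85316075e-04 -2.27329380e-04 -9.99999739e-01] [-0.68905918 -1.16294561 -0.53630225] [-1.79526329e+01  2.53880342e+01  9.66476416e+01 -3.39830424e-04
  5.79229555e+01 -7.66222182e+01] 9.05
```

View pics/w7b.png

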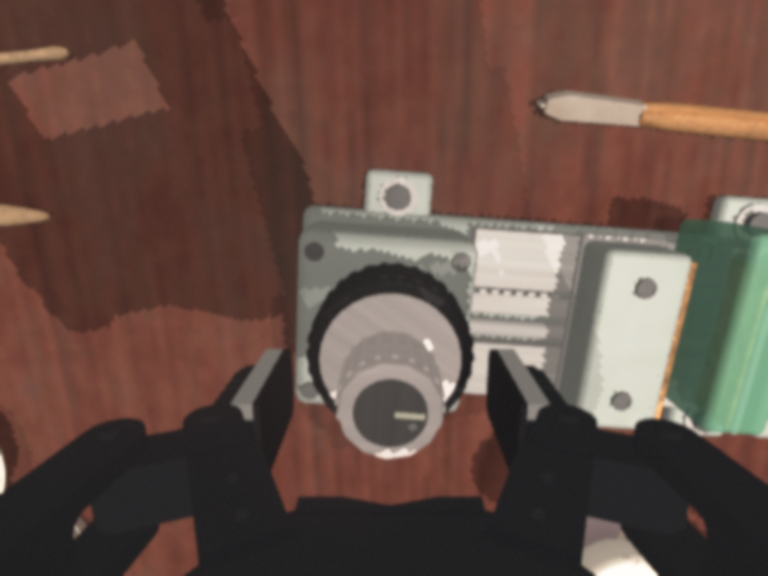

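Emit:
play_rows(travel=[[0,0,0],[0,0,0],[0,0,0],[0,0,0],[0,0,0],[0,0,0]], rotation=[[0,0,0],[0,0,0],[0,0,0],[0,0,0],[0,0,0],[0,0,0]], claw=[2.4,2.4,2.4,2.4,2.4,2.4], squeeze=35)

```text
time_s: 9.6
position: [0.4867, -0.0342, 0.0857]
tool_rot: [[0.002, 0.52, 0.854], [-0.001, 0.854, -0.52], [-1.0, 0.0, 0.003]]
ft_force: [0.7, 0.3, -0.7]
grip_width: 0.0278
```

Emit:
play_rows(travel=[[0,0,0],[0,0,0],[0,0,0],[0,0,0],[0,0,0],[0,0,0],[0,0,0],[0,0,0],[0,0,0],[0,0,0],[0,0,0],[0,0,0]], rotation=[[0,0,-0.08],[0,0,-0.08],[0,0,-0.08],[0,0,-0.08],[0,0,-0.08],[0,0,-0.08],[0,0,-0.08],[0,0,-0.08],[0,0,-0.08],[0,0,-0.08],[0,0,-0.08],[0,0,-0.08]], claw=[2.4,2.4,2.4,2.4,2.4,2.4,2.4,2.4,2.4,2.4,2.4,2.4])

```text
time_s: 10.6
position: [0.4863, -0.0344, 0.0857]
tool_rot: [[-0.001, 1.0, 0.021], [-0.003, 0.021, -1.0], [-1.0, -0.001, 0.003]]
ft_force: [0.5, 0.8, -1.0]
grip_width: 0.0277
```

Emit:
play_rows(travel=[[0,0,0],[0,0,0],[0,0,0],[0,0,0],[0,0,0],[0,0,0],[0,0,0],[0,0,0],[0,0,0],[0,0,0],[0,0,0],[0,0,0]], rotation=[[0,0,-0.08],[0,0,-0.08],[0,0,-0.08],[0,0,-0.08],[0,0,-0.08],[0,0,-0.08],[0,0,-0.08],[0,0,-0.08],[0,0,-0.08],[0,0,-0.08],[0,0,-0.08],[0,0,-0.08]], claw=[2.4,2.4,2.4,2.4,2.4,2.4,2.4,2.4,2.4,2.4,2.4,2.4])

```text
time_s: 11.6
position: [0.4859, -0.0342, 0.0857]
tool_rot: [[-0.004, 0.551, -0.834], [-0.0, -0.834, -0.551], [-1.0, -0.002, 0.003]]
ft_force: [-0.4, 0.9, -1.0]
grip_width: 0.028
```

```bash
python3 - <<'E'
from h import *
o=env.observe();print(o['position'],np.degrees(np.arctan2(o['tool_rot'][1,1],o['tool_rot'][0,1])),o['ft_force'],o['wrist_torque'])
for n in("side","top"):
    im=env.get_image(n)[:,:,::-1]; cv2.imwrite(f"pics/{n}8.png",im)
im=cv2.imread("pics/top8.png")[150:220,185:275];cv2.imwrite("pics/top8c.png",cv2.resize(im,None,fx=7,fy=7,interpolation=cv2.INTER_CUBIC))
im=cv2.imread("pics/side8.png")[175:275,195:325];cv2.imwrite("pics/side8c.png",cv2.resize(im,None,fx=6,fy=6,interpolation=cv2.INTER_CUBIC))
E
```

```text
[ 0.48585682 -0.03419413  0.08573147] -56.55160932511107 [-0.39021655  0.87519389 -1.02363405] [-0.0131763  -0.01850685  0.0735979 ]
```

View pics/top8c.png

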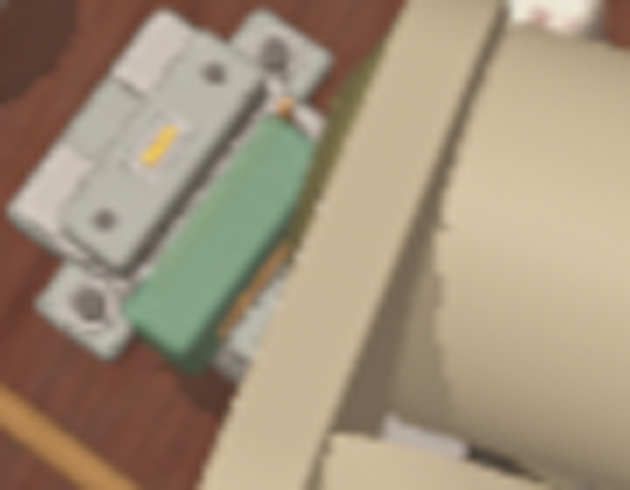

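View pics/side8c.png

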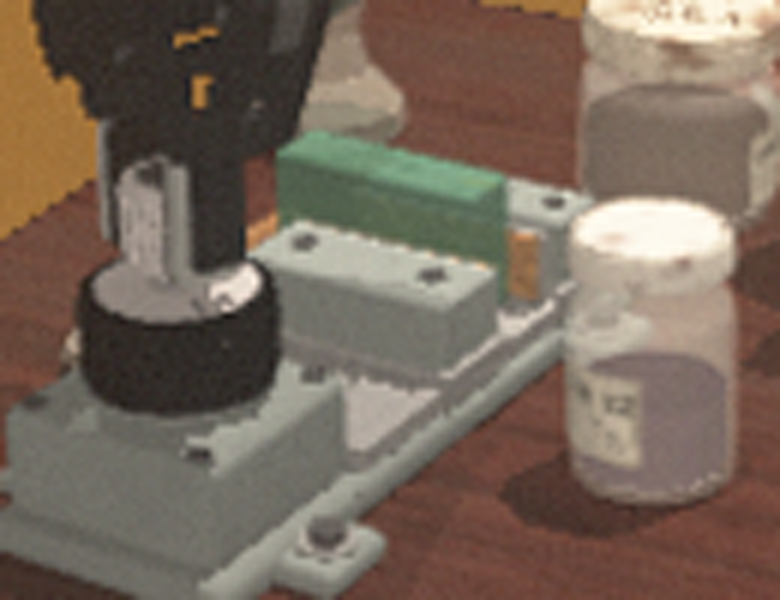

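Emit:
play_rows(travel=[[0,0,0],[0,0,0],[0,0,1.0],[0,0,2.5],[0,0,2.5],[0.4,1.8,0],[0.4,1.8,0],[0.4,1.8,0],[0.4,1.8,0],[0.4,1.8,0],[0.4,1.8,0],[0.4,1.8,0]], rotation=[[0,0,0],[0,0,0],[0,0,0],[0,0,0],[0,0,0.12],[0,0,0.12],[0,0,0.12],[0,0,0.12],[0,0,0.12],[0,0,0.12],[0,0,0.12],[0,0,0.12]], claw=[6,6,6,6,6,6,6,6,6,6,6,6])

```text
time_s: 12.7
position: [0.5146, 0.094, 0.1504]
tool_rot: [[0.002, 1.0, 0.024], [-0.006, 0.024, -1.0], [-1.0, 0.002, 0.006]]
ft_force: [0.3, -0.2, -0.4]
grip_width: 0.0598
```

Emit:
play_rows(travel=[[0.4,1.8,0],[0.4,1.8,0],[0.4,1.6,0],[0,0,0],[0,0,0],[0,0,0],[0,0,0],[0,0,0],[0,0,0],[0,0,0],[0,0,0]], rotation=[[0,0,0.12],[0,0,0.12],[0,0,0.12],[0,0,0.12],[0,0,0.12],[0,0,0.12],[0,0,0.12],[0,0,0.12],[-0.059,-0.081,0],[-0.059,-0.081,0],[-0.059,-0.081,0]], claw=[6,6,6,6,6,6,6,6,6,6,6])

```text
time_s: 13.62
position: [0.5305, 0.1512, 0.1514]
tool_rot: [[0.256, 0.512, 0.82], [-0.178, 0.859, -0.48], [-0.95, -0.023, 0.311]]
ft_force: [-0.3, -1.3, 0.0]
grip_width: 0.0599
```

```bash
python3 look.py w9
```

```text
[0.53048032 0.15123919 0.15144275] [ 0.25595891 -0.17801383 -0.95015584] [-0.26784189 -1.30366266  0.04651386] [  9.52319045  22.60403799  89.98232409 -15.3901993   55.19333249
 -42.43892692] 13.6167
```

View pics/w9b.png

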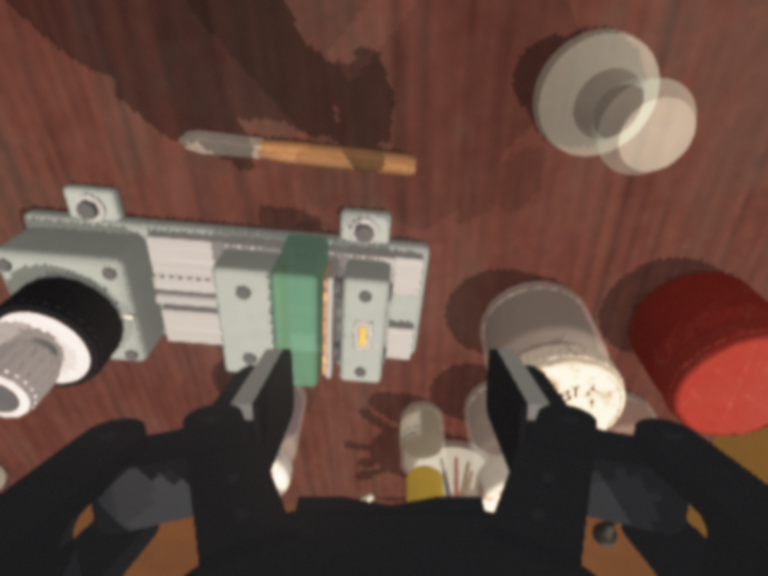

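Emit:
play_rows(travel=[[0,0,-1.5],[0,0,-1.5],[0,0,0]], rotation=[[-0.059,-0.081,0],[-0.059,-0.081,0],[-0.059,-0.081,0]], claw=[6,6,6])

```text
time_s: 13.92
position: [0.5301, 0.1526, 0.1228]
tool_rot: [[0.479, 0.515, 0.711], [-0.333, 0.856, -0.395], [-0.812, -0.048, 0.581]]
ft_force: [0.1, -1.8, 0.5]
grip_width: 0.0602
```

```bash
python3 look.py w10;  python3 - <<'E'
import cv2
im=cv2.imread("pics/w10.png")[60:200,120:300]
cv2.imwrite("pics/w10c.png",cv2.resize(im,None,fx=4.2,fy=4.2,interpolation=cv2.INTER_CUBIC))
E
```

```text
[0.53009209 0.15264273 0.12284757] [ 0.47861544 -0.33335467 -0.81228192] [ 0.11620236 -1.7995693   0.54112721] [ 15.94988908  25.04166574  99.7378124  -44.69243917  39.99681799
 -12.6685037 ] 13.9167
```

View pics/w10c.png

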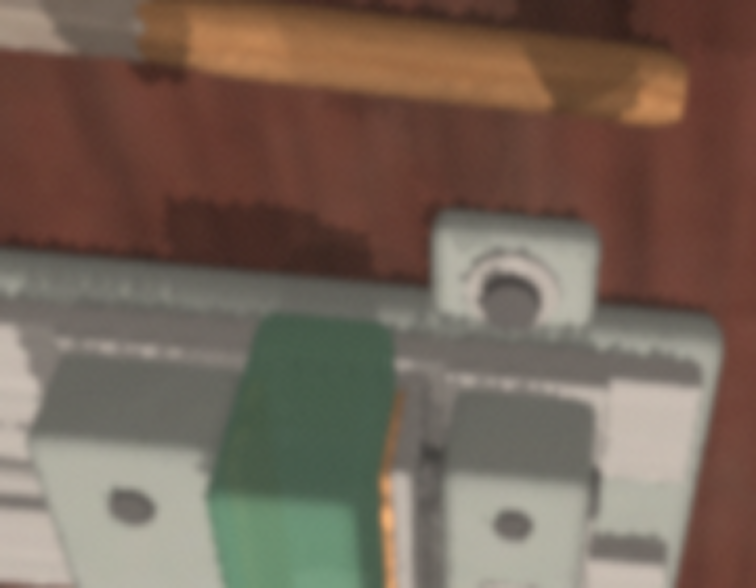

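```bash
python3 - <<'E'
import cv2
im=cv2.imread("pics/w10.png")[110:270,130:320]
cv2.imwrite("pics/w10c2.png",cv2.resize(im,None,fx=4,fy=4,interpolation=cv2.INTER_CUBIC)[:600])
E
```

```text
(no output)
```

View pics/w10c2.png

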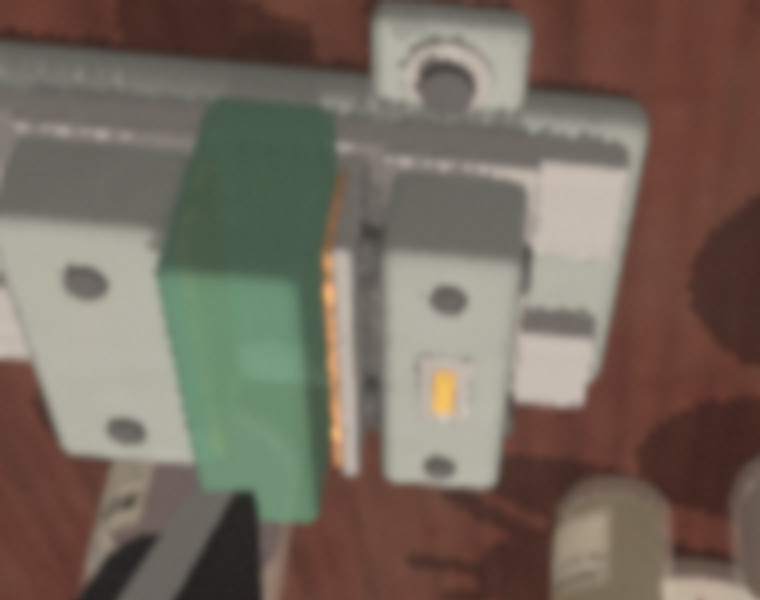

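Emit:
play_rows(travel=[[0,0,1.5],[0,0,1.5],[-0.4,-1.8,0],[-0.4,-1.8,0],[-0.4,-1.8,0],[-0.4,-1.8,0],[-0.4,-1.8,0],[-0.4,-1.8,0],[-0.4,-1.8,0],[-0.4,-1.8,0],[-0.4,-1.8,0],[0,0,0]], rotation=[[0.061,0.085,0],[0.061,0.085,0],[0.061,0.085,0],[0.061,0.085,0],[0.061,0.085,0],[0.061,0.085,0],[0,0,0],[0,0,0],[0,0,0],[0,0,0],[0,0,0],[0,0,0]], claw=[6,6,6,6,6,6,6,6,6,6,6,6])

```text
time_s: 14.97
position: [0.4969, -0.008, 0.1585]
tool_rot: [[0.007, 0.458, 0.889], [0.07, 0.887, -0.457], [-0.998, 0.065, -0.026]]
ft_force: [-0.5, 0.4, 0.2]
grip_width: 0.0598
```

Level with (-0.07, 0.007), then shift (-1.1, -2.6).

Emit:
play_rows(travel=[[-0.5,-1.3,0],[-0.5,-1.3,0],[0,0,-1.5],[0,0,0]], rotation=[[-0.035,0.004,0],[-0.035,0.003,0],[0,0,0],[0,0,0]], claw=[6,6,6,6])

```text
time_s: 15.3
position: [0.4894, -0.0338, 0.1461]
tool_rot: [[0.006, 0.45, 0.893], [0.011, 0.893, -0.45], [-1.0, 0.013, 0.001]]
ft_force: [-0.1, 0.3, -0.9]
grip_width: 0.0601
```

Emit:
play_rows(travel=[[-0.4,0,0],[0,0,-1.5],[0,0,-1.5],[0,0,-1.5],[0,0,-1.0],[0,0,0]], rotation=[[-0.011,0.006,0],[0,0,0],[0,0,0],[0,0,0],[0,0,0],[0,0,0]], claw=[6,6,6,6,6,6])

```text
time_s: 15.8
position: [0.4882, -0.0302, 0.0944]
tool_rot: [[0.007, 0.441, 0.897], [0.008, 0.897, -0.442], [-1.0, 0.01, 0.003]]
ft_force: [0.3, 0.1, -0.3]
grip_width: 0.0598
```

Emit:
play_rows(travel=[[-0.2,-0.35,-0.5],[0,0,0],[0,0,-0.3],[0,0,0]], rotation=[[-0.008,0.007,0],[0,0,0],[0,0,0],[0,0,0]], claw=[6,6,6,6])

```text
time_s: 16.13
position: [0.4873, -0.0332, 0.0884]
tool_rot: [[0.003, 0.439, 0.899], [-0.0, 0.899, -0.439], [-1.0, 0.001, 0.002]]
ft_force: [-1.5, -0.6, 0.2]
grip_width: 0.06
```

Emit:
play_rows(travel=[[-0.1,-0.1,-0.3],[0,0,0]], rotation=[[0,0.002,0],[0,0,0]], claw=[6,6])

```text
time_s: 16.3
position: [0.4867, -0.0343, 0.0859]
tool_rot: [[0.002, 0.439, 0.899], [-0.0, 0.899, -0.439], [-1.0, 0.001, 0.002]]
ft_force: [-0.0, 0.8, 0.1]
grip_width: 0.0598
```

Emit:
play_rows(travel=[[0,0,0],[0,0,0],[0,0,0],[0,0,0],[0,0,0],[0,0,0]], rotation=[[0,0,0],[0,0,0],[0,0,0],[0,0,0],[0,0,0],[0,0,0]], claw=[2.4,2.4,2.4,2.4,2.4,2.4], squeeze=35)

```text
time_s: 16.8
position: [0.4869, -0.0342, 0.0865]
tool_rot: [[0.003, 0.439, 0.899], [-0.0, 0.899, -0.439], [-1.0, 0.001, 0.003]]
ft_force: [-0.2, 0.0, -0.1]
grip_width: 0.0278
```

Emit:
play_rows(travel=[[0,0,0],[0,0,0],[0,0,0],[0,0,0],[0,0,0],[0,0,0],[0,0,0],[0,0,0],[0,0,0],[0,0,0]], rotation=[[0,0,-0.08],[0,0,-0.08],[0,0,-0.08],[0,0,-0.08],[0,0,-0.08],[0,0,-0.08],[0,0,-0.08],[0,0,-0.08],[0,0,-0.08],[0,0,0]], claw=[2.4,2.4,2.4,2.4,2.4,2.4,2.4,2.4,2.4,2.4])

```text
time_s: 17.63
position: [0.4865, -0.0346, 0.0865]
tool_rot: [[0.001, 0.935, 0.355], [-0.003, 0.355, -0.935], [-1.0, -0.0, 0.003]]
ft_force: [-0.4, 0.8, 0.4]
grip_width: 0.0275
```

```bash
python3 - <<'E'
from h import *
o=env.observe();print(o['position'],np.degrees(np.arctan2(o['tool_rot'][1,1],o['tool_rot'][0,1])),o['ft_force'],o['wrist_torque'])
for n in("side","top"):
    im=env.get_image(n)[:,:,::-1]; cv2.imwrite(f"pics/{n}11.png",im)
im=cv2.imread("pics/top11.png")[150:220,185:275];cv2.imwrite("pics/top11c.png",cv2.resize(im,None,fx=7,fy=7,interpolation=cv2.INTER_CUBIC))
im=cv2.imread("pics/side11.png")[175:275,195:325];cv2.imwrite("pics/side11c.png",cv2.resize(im,None,fx=6,fy=6,interpolation=cv2.INTER_CUBIC))
E
```

```text
[ 0.48652706 -0.03458107  0.08648172] 20.81433817417151 [-0.44221016  0.75292034  0.44415011] [ 0.06102381 -0.06603084 -0.06415871]
```

View pics/top11c.png

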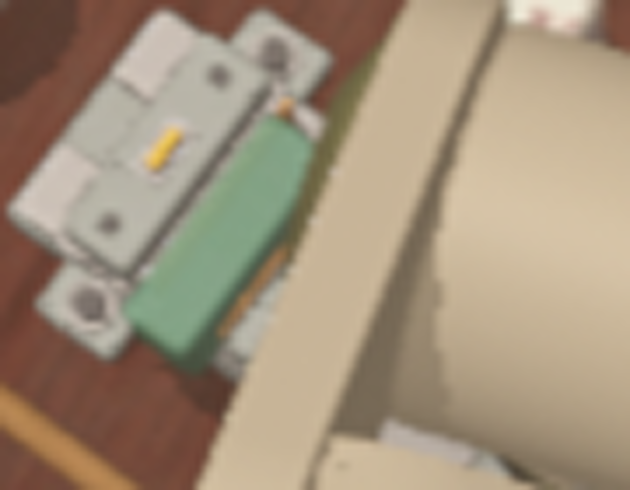

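View pics/side11c.png

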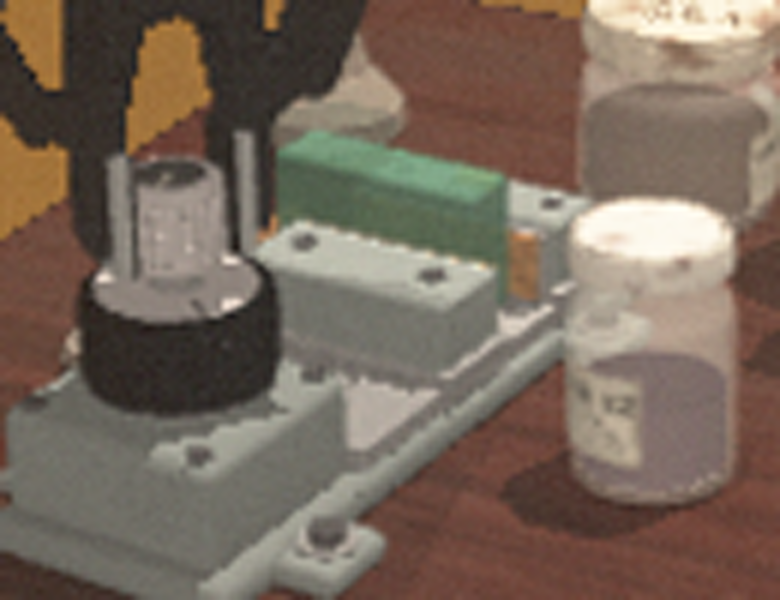

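Emit:
play_rows(travel=[[0,0,0],[0,0,0],[0,0,1.0],[0,0,2.5],[0,0,2.5],[0.4,1.8,0],[0.4,1.8,0],[0.4,1.8,0],[0.4,1.8,0],[0.4,1.8,0],[0.4,1.8,0],[0.4,1.8,0]], rotation=[[0,0,0],[0,0,0],[0,0,0],[0,0,0],[0,0,0.1],[0,0,0.1],[0,0,0.1],[0,0,0.1],[0,0,0.1],[0,0,0.08],[0,0,0],[0,0,0]], claw=[6,6,6,6,6,6,6,6,6,6,6,6])

```text
time_s: 18.73
position: [0.5151, 0.0936, 0.1501]
tool_rot: [[0.004, 0.548, 0.836], [-0.005, 0.836, -0.548], [-1.0, -0.002, 0.006]]
ft_force: [0.3, 0.4, -0.3]
grip_width: 0.0599
```

Emit:
play_rows(travel=[[0.2,1.2,0],[0,0,0],[0,0,0],[0,0,0],[0,0,-1.0],[0,0,-1.0],[0,0,-1.0],[0,0,0]], rotation=[[-0.059,-0.081,0],[-0.059,-0.081,0],[-0.059,-0.081,0],[-0.059,-0.081,0],[-0.059,-0.081,0],[-0.059,-0.081,0],[-0.059,-0.081,0],[0,0,0]], claw=[6,6,6,6,6,6,6,6])

```text
time_s: 19.4
position: [0.5192, 0.1087, 0.1268]
tool_rot: [[0.509, 0.547, 0.664], [-0.367, 0.836, -0.408], [-0.779, -0.036, 0.626]]
ft_force: [-1.3, 0.5, 0.3]
grip_width: 0.0603
```

```bash
python3 look.py w12;  python3 - <<'E'
import cv2
im=cv2.imread("pics/w12.png")
cv2.imwrite("pics/w12c.png",cv2.resize(im[90:240,130:320],None,fx=4,fy=4,interpolation=cv2.INTER_CUBIC))
E
```

```text
[0.51919633 0.10869033 0.1268026 ] [ 0.5089709  -0.36694128 -0.77865443] [-1.29776383  0.52266024  0.27544644] [ 12.07328264  22.94515509 105.12444558 -52.77942402  35.75328723
  -5.70611708] 19.4
```

View pics/w12c.png

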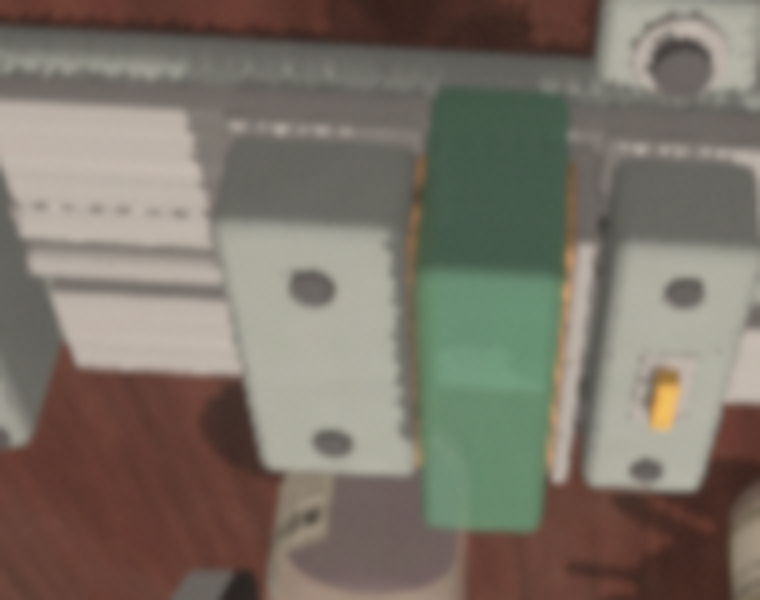

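```bash
python3 - <<'E'
import cv2
im=cv2.imread("pics/w12.png")
cv2.imwrite("pics/w12d.png",cv2.resize(im[165:215,270:325],None,fx=12,fy=12,interpolation=cv2.INTER_CUBIC))
E
```

```text
(no output)
```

View pics/w12d.png

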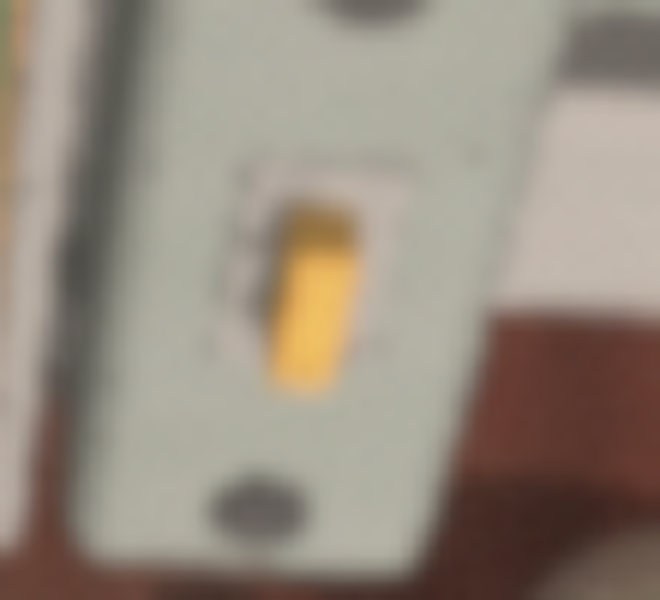

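```bash
cat > tabh.py <<'E'
from h import *
import pickle
from scipy.optimize import brentq
ax=np.array([.4862,-.0336]);yaw=np.radians(-36);R=np.array([[np.cos(yaw),np.sin(yaw)],[-np.sin(yaw),np.cos(yaw)]])
def V(P): return (R@(P[:2]-ax)*1e3+[0,-75]).round(1)
def run(f,c,base,top,far,extra):
    i,o=pickle.load(open(f,"rb"))
    B=p2w("wrist",c(*base),.046,i); 
    h=brentq(lambda h:w2p("wrist",B+[0,0,h],i)[1]-c(*top)[1],-.01,.03)
    print("base",V(B),"h mm",h*1e3, "px per mm",(w2p("wrist",B+[0,0,.001],i)-w2p("wrist",B,i)))
    for hh in (.003,.005,.007,.009):
        t=p2w("wrist",c(*top),.046+hh,i);f_=p2w("wrist",c(*far),.046+hh,i);print(hh,V(t),V(f_))
    for k,(p,z) in extra.items(): print(k,V(p2w("wrist",p,z,i)))
E
python3 - <<'E'
from tabh import *
c=lambda x,y:(270+(x+.5)/12-.5,165+(y+.5)/12-.5)
m=lambda x,y:(130+(x+.5)/4-.5,90+(y+.5)/4-.5)
run("w12.pkl",c,(325,203),(325,250),(305,390),{"blkfrontL":(m(610,270),.046),"blkrearL":(m(755,268),.046),"blkfront far":(m(585,485),.046),"blkrear far":(m(702,490),.046),"slab rear top":(m(560,268),.066),"slab near top":(m(420,268),.066),"slabrear far":(m(542,525),.066),"cork near L":(m(410,240),.044),"platerear":(m(595,245),.044)})
E
```

```text
base [-8.7 87. ] h mm 3.6924388803289356 px per mm [0.0425593  1.05370531]
0.003 [-7.8 87.1] [ 7.2 87.9]
0.005 [-10.3  86.6] [ 4.5 87.5]
0.007 [-12.9  86.2] [ 1.7 87. ]
0.009 [-15.5  85.8] [-1.1 86.6]
blkfrontL [-34.3  73.4]
blkrearL [-37.   97.8]
blkfront far [33.2 75.3]
blkrear far [ 32.5 100.2]
slab rear top [-55.8  63.6]
slab near top [-53.9  42.8]
slabrear far [17.5 65.6]
cork near L [-36.6  39.1]
platerear [-38.1  70.5]
```

Emit:
play_rows(travel=[[0,0,1.5],[0,0,1.5],[-0.4,-1.8,0],[-0.4,-1.8,0],[-0.4,-1.8,0],[-0.4,-1.8,0],[-0.4,-1.8,0],[-0.4,-1.8,0],[-0.4,-1.8,0],[-0.4,-1.5,0],[0,0,0]], rotation=[[0.066,0.092,0],[0.066,0.092,0],[0.066,0.092,0],[0.066,0.092,0],[0.066,0.092,0],[0.066,0.092,0],[0,0,0],[0,0,0],[0,0,0],[0,0,0],[0,0,0]], claw=[6,6,6,6,6,6,6,6,6,6,6])

```text
time_s: 20.37
position: [0.5011, -0.0307, 0.1627]
tool_rot: [[0.098, 0.506, 0.857], [-0.004, 0.862, -0.508], [-0.995, 0.046, 0.087]]
ft_force: [0.3, -0.5, -0.7]
grip_width: 0.0599
```

Level with (0.004, 0.098); shift (-1.5, -0.3).

Emit:
play_rows(travel=[[-0.7,-0.2,0],[-0.7,-0.2,0],[0,0,-1.5],[0,0,0]], rotation=[[0.002,0.05,0],[0.002,0.048,0],[0,0,0],[0,0,0]], claw=[6,6,6,6])

```text
time_s: 20.7
position: [0.4912, -0.0333, 0.1525]
tool_rot: [[0.012, 0.499, 0.867], [0.016, 0.867, -0.499], [-1.0, 0.02, 0.002]]
ft_force: [-0.6, -0.0, -0.5]
grip_width: 0.0596
```

Emit:
play_rows(travel=[[-0.5,0,0],[0,0,-1.5],[0,0,-1.5],[0,0,-1.5],[0,0,-1.0],[0,0,0]], rotation=[[-0.016,0.012,0],[0,0,0],[0,0,0],[0,0,0],[0,0,0],[0,0,0]], claw=[6,6,6,6,6,6])

```text
time_s: 21.2
position: [0.4898, -0.0299, 0.1022]
tool_rot: [[0.013, 0.489, 0.872], [0.005, 0.872, -0.489], [-1.0, 0.011, 0.008]]
ft_force: [-0.6, -0.0, -0.2]
grip_width: 0.0599
```

Emit:
play_rows(travel=[[-0.4,-0.4,-0.6],[0,0,-0.7],[0,0,-0.2],[0,0,0]], rotation=[[-0.005,0.013,0],[0,0,0],[0,0,0],[0,0,0]], claw=[6,6,6,6])

```text
time_s: 21.53
position: [0.4868, -0.0336, 0.0889]
tool_rot: [[0.003, 0.486, 0.874], [0.0, 0.874, -0.486], [-1.0, 0.002, 0.002]]
ft_force: [0.3, 0.9, 0.6]
grip_width: 0.0602
```

Emit:
play_rows(travel=[[-0.05,-0.05,-0.3],[0,0,0],[0,0,0],[0,0,0],[0,0,0],[0,0,0],[0,0,0],[0,0,0]], rotation=[[0,0.003,0],[0,0,0],[0,0,0],[0,0,0],[0,0,0],[0,0,0],[0,0,0],[0,0,0]], claw=[6,6,2.4,2.4,2.4,2.4,2.4,2.4], squeeze=35)

```text
time_s: 22.2
position: [0.4868, -0.0342, 0.0868]
tool_rot: [[0.002, 0.486, 0.874], [-0.0, 0.874, -0.486], [-1.0, 0.001, 0.001]]
ft_force: [0.9, 0.6, -0.4]
grip_width: 0.0284
```

Emit:
play_rows(travel=[[0,0,0],[0,0,0],[0,0,0],[0,0,0],[0,0,0],[0,0,0],[0,0,0],[0,0,0],[0,0,0]], rotation=[[0,0,-0.08],[0,0,-0.08],[0,0,-0.08],[0,0,-0.08],[0,0,-0.08],[0,0,-0.08],[0,0,-0.08],[0,0,-0.06],[0,0,0]], claw=[2.4,2.4,2.4,2.4,2.4,2.4,2.4,2.4,2.4])

```text
time_s: 22.95
position: [0.4865, -0.0345, 0.0868]
tool_rot: [[0.0, 0.915, 0.403], [-0.002, 0.403, -0.915], [-1.0, -0.0, 0.002]]
ft_force: [-0.2, 0.0, -0.4]
grip_width: 0.0277
```

Emit:
play_rows(travel=[[0,0,0],[0,0,0],[0,0,1.0],[0,0,2.5],[0,0,2.5],[0.4,1.8,0],[0.4,1.8,0],[0.4,1.8,0],[0.4,1.8,0],[0.4,1.8,0],[0.4,1.8,0],[0.4,1.8,0]], rotation=[[0,0,0],[0,0,0],[0,0,0],[0,0,0],[0,0,0.1],[0,0,0.1],[0,0,0.1],[0,0,0.1],[0,0,0.1],[0,0,0.03],[0,0,0],[0,0,0]], claw=[6,6,6,6,6,6,6,6,6,6,6,6])

```text
time_s: 23.95
position: [0.5153, 0.094, 0.151]
tool_rot: [[0.004, 0.552, 0.834], [-0.004, 0.834, -0.552], [-1.0, -0.001, 0.005]]
ft_force: [-0.5, 0.3, 1.4]
grip_width: 0.0602
```

Emit:
play_rows(travel=[[0.2,1.2,0],[0.2,1.2,0],[0,0,0],[0,0,0],[0,0,-1.0],[0,0,-1.0],[0,0,-1.0],[0,0,0]], rotation=[[-0.059,-0.081,0],[-0.059,-0.081,0],[-0.059,-0.081,0],[-0.059,-0.081,0],[-0.059,-0.081,0],[-0.059,-0.081,0],[-0.059,-0.081,0],[0,0,0]], claw=[6,6,6,6,6,6,6,6])

```text
time_s: 24.62
position: [0.5217, 0.1222, 0.1275]
tool_rot: [[0.515, 0.547, 0.66], [-0.366, 0.837, -0.407], [-0.775, -0.032, 0.631]]
ft_force: [-0.2, -0.9, -0.4]
grip_width: 0.0601
```

```bash
python3 look.py w13;  python3 - <<'E'
import cv2
im=cv2.imread("pics/w13.png")
cv2.imwrite("pics/w13c.png",cv2.resize(im[90:240,130:320],None,fx=4,fy=4,interpolation=cv2.INTER_CUBIC))
E
```

```text
[0.52171803 0.12224696 0.12750139] [ 0.51477607 -0.36630806 -0.77512838] [-0.21944538 -0.92511024 -0.44917072] [ 13.7988469   23.51504427 104.04635239 -52.82010527  36.91234833
  -4.45668666] 24.6167
```

View pics/w13c.png

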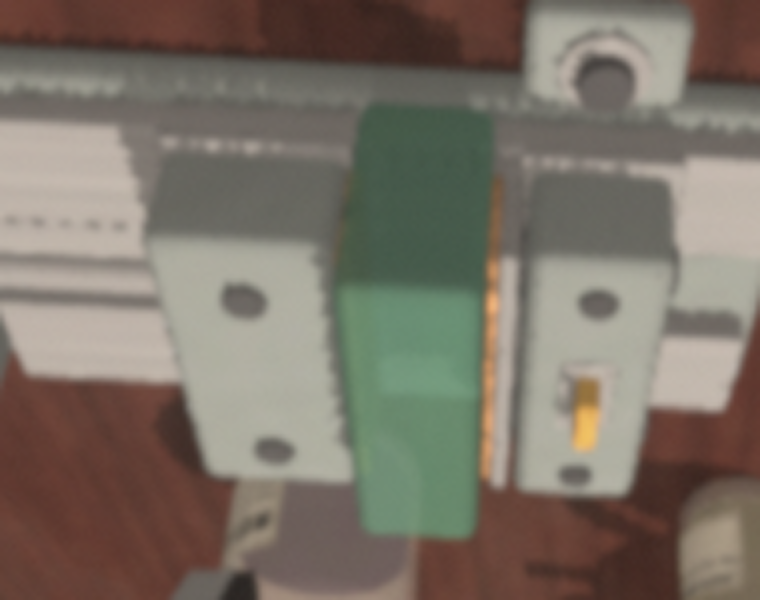

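```bash
python3 - <<'E'
import cv2
im=cv2.imread("pics/w13.png")
cv2.imwrite("pics/w13d.png",cv2.resize(im[170:220,250:305],None,fx=12,fy=12,interpolation=cv2.INTER_CUBIC))
E
```

```text
(no output)
```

View pics/w13d.png

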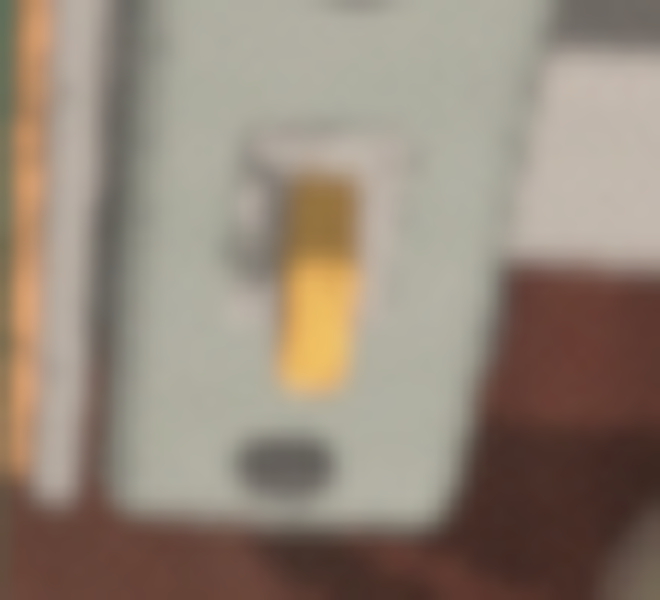

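```bash
python3 - <<'E'
from tabh import *
c=lambda x,y:(250+(x+.5)/12-.5,170+(y+.5)/12-.5)
m=lambda x,y:(130+(x+.5)/4-.5,90+(y+.5)/4-.5)
run("w13.pkl",c,(323,170),(322,256),(313,393),{"slab near top":(m(342,287),.066),"slabrear":(m(478,285),.066),"corkL":(m(338,240),.044)})
E
```

```text
base [-8.6 85.3] h mm 6.774120736527527 px per mm [-0.00183844  1.04333682]
0.003 [-3.5 85.7] [12.2 86.5]
0.005 [-6.2 85.4] [ 9.2 86.3]
0.007 [-8.9 85.2] [ 6.3 86. ]
0.009 [-11.7  84.9] [ 3.4 85.8]
slab near top [-53.5  43.5]
slabrear [-55.8  64.2]
corkL [-40.2  39.5]
```

Emit:
play_rows(travel=[[0,0,2],[0,0,2],[0,0,2],[0,0,0]], rotation=[[0,0,0],[0,0,0],[0,0,0],[0,0,0]], claw=[6,6,6,6])

```text
time_s: 25.0
position: [0.5234, 0.1231, 0.1918]
tool_rot: [[0.507, 0.541, 0.671], [-0.357, 0.84, -0.408], [-0.785, -0.033, 0.619]]
ft_force: [-0.3, 1.2, 0.9]
grip_width: 0.0602
```

```bash
python3 - <<'E'
from h import *
im=env.get_image("side")[:,:,::-1]; cv2.imwrite("pics/sideF.png",cv2.resize(im[140:300,150:370],None,fx=3.5,fy=3.5,interpolation=cv2.INTER_CUBIC))
o=env.observe();print(o['time_s'],o['ft_force'],o['qvel'].round(2))
E
```

```text
25.05 [0.58323895 0.70143857 1.2273168 ] [ 0.13  2.26  3.48 -3.48 -1.72  4.97]
```

View pics/sideF.png

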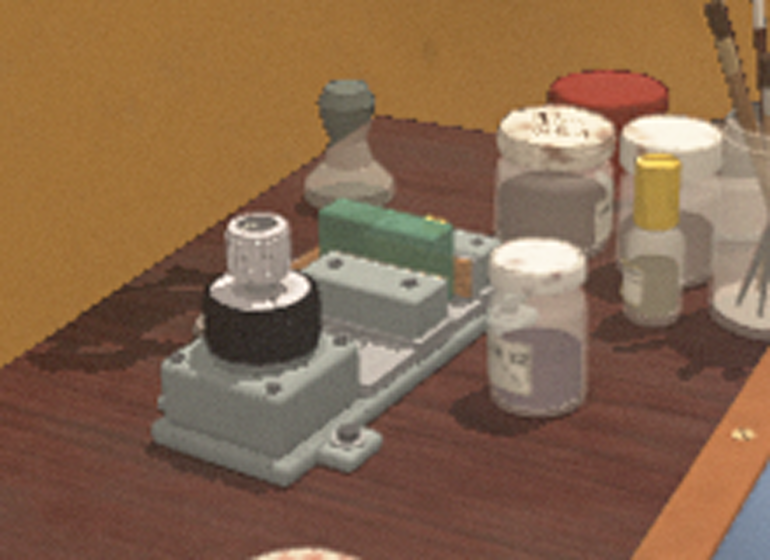

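The side view shows the slab upright between the jaws. The brass tab stands proud behind it at about (435,222), the jar is in its place, and the gripper is clear of everything.

```bash
python3 -c "
from rig import env
print(env.close_job())"
```

```text
the job is handed in; nothing more can be done
None
```

The slab is clamped upright in the vice and the indicator tab has popped out about 7 mm of its 10 mm. I handed the job in at about 25 s of the 64 s allowed; the hand-in gives no verdict.

- **Coarse knob:** I turned it about 1.58 rad clockwise. A wrist picture from above then showed the near jaw about 3 mm short of the glass and not touching it.
- **Fine knob:** I turned it about 3.4 rad clockwise in three stages (2.0, 0.75 and 0.65 rad), looking at the tab after each stage.
- **Tab height:** It read about 0, then about 4 mm, then 6.8 to 7.4 mm. The two ways of measuring the last picture differ by 0.6 mm. They agree with the knob angle and stay below the 10 mm at which the plate bottoms.
- **Last side view:** It showed the slab upright between the jaws, the jar where it was, and the gripper open and clear of everything. The glass cutter was not checked in that view, but an earlier close-up showed it lying undisturbed and the arm never came near it.

No check failed. The force readings at the end of each move stayed under about 2 N.

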